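# Hook a tray onto slotted uprights and lock it

### The job

Hang the wide two-bay tray on the pair of slotted uprights: put its two claws through the two slots, then press it down until it is fully seated and the spring catch has snapped out over its floor. Let go of it, and leave the narrow tray where it stands.

Things in the scene. Friction and masses are not known exactly. Their poses are not given: they have to be found in the camera images.
- tray_grip (a point): Grip point of the wide grey steel tray (0.24 to 0.36 kg; mm: floor 130 along y, 95 along x, lips 22 high): on its central divider, 12 thick and 62 long, 62 above the underside, 20 below the divider's top; grip across y. x points to the back, z up. The back plate ends 42 behind this point; from it stand two claws, 27 long, 10 wide, at y = +37 and -37, 4 to 36 below this point, teeth down.
- seat (a point): Where tray_grip lies once the tray is seated on the fixed dark stand; axes alike (x into the slots). 92 mm above the bench. Two uprights 44 wide at y = +37 and -37, front face at x = +42, tops 44 above this point; slots 30 wide, from 16 below to 32 above it. The claws enter along x with the tray 21 to 35 (best 28) above the seat till its back meets the face; then it goes straight down.
- catch (a joint): Sprung steel nose between the uprights, 22 mm wide, 9 out of the front face, 52 to 38 below the seat point. 0 = out, grows to 0.016 m as pushed in. Over the last 24 mm of the way down the tray's floor (6 thick) pushes the sloping nose in (3 to 9 N, beyond the weight); within 3 mm of the seat it snaps out over the floor through a window in the tray's back, and locks.
- narrow_tray_center (a point): Centre of the narrow tray, a bystander of the same grey steel: 66 wide (y), 95 deep (x), 72 high, one bay without divider, a single claw in the middle of its back. Its underside is 36 below this point.

How it is judged:
By the outcome, as a careful person would: the job done as asked, in the order asked, and still so for the second after the job is handed in, with the robot touching nothing.
It also fails if it takes over 40 s, if anything falls off the work surface, if the arm or the gripper's body presses on something with over 40 N, if the wrist force passes 120 N, or if a joint passes its speed limit or range.

### The arm

A 7-joint arm with a two-finger parallel gripper is mounted at the origin on a cart in front of the work surface, level with it; the furniture and walls round the work are solid. World frame = base frame: x ahead of the robot, y to its left, z up, the work surface at z = 0. Lengths are in m, angles in rad, forces in N, time in s.
With the tool pointing down it reaches from about 0.425 to 0.875 m from the base axis. Payload 8.4 kg.
Tool frame: the origin (TCP) lies on the centre line of the jaws, within the pads' length; the fingertips stand 14 mm ahead of it and the grasp point (between the pads) lies 5 mm behind it; z points along the fingers, y is the line along which they close (so a half turn about z gives the same grasp; the last joint's range is limited). The gripper opens to 87 mm and grips with 3 to 60 N. Pads are 19 mm wide; open, the fingers measure 117 mm over their backs; the gripper's body (75 mm by 190 mm) begins 51 mm behind the grasp point.
Start: joints at [1.182, 0.333, 0.04, 1.465, -0.013, 1.343, -0.059], TCP at [0.186, -0.623, 0.206] pointing down, gripper open.
Joint ranges: [-2.58, 2.58], [-0.38, 2.09], [-1.3, 1.39], [0.25, 2.4], [-1.5, 4.64], [0.08, 2.09], [-2.65, 2.65]. Speed limits (rad/s): [2.22, 2.22, 2.79, 2.79, 3.14, 3.14, 3.14].

### API

Orientations are given as a unit quaternion [x, y, z, w].
In Python, from station import * gives the robot as it stands. The module is installed in compiled form; this text tells all that it offers.
- The arm moves only by the tool servo_tool, never from a script. Its argument "commands" is a list of rows, each a list of 5 numbers: the shift along the tool's x, y, z in m, then the turn about the tool's z in rad, then the opening, from 0 (shut) to 1 (fully open). In form: [[dx, dy, dz, turn, jaw], ...]. A call has 1 to 8 rows; each row is the pose to reach, as a shift and turn from the pose commanded when the call began, along the tool's axes at that moment; what a row does not reach only later rows make up. A row lasts 1/12 s, in which the tool goes at most 41.7 mm and 7.16 degrees, less where a joint would pass 70% of its speed; a pose out of reach is approached as far as the arm can. A call with a gripper value outside its range is refused whole. The fingers move at their own pace and stop on an object; "newtons" is the grip in N (left out, the last holds). Time passes only in rows, so rows that repeat a pose let the fingers close. It gives the time, the measured TCP pose, the force, the opening and the grip force at its end, in the units of the state.
- observe(): the state, without advancing time (a new reading comes with each control period).
- snapshot(name): name is "scene" or "top" or "wrist"; returns a dict with "img" (480x640x3 uint8, red, green, blue), "vertical_fov" (degrees; the focal length in pixels is half the picture's height over the tangent of half this angle, whatever the lens; pixels are square), "cx", "cy" (the principal point, pixels), "dist" ([k1, k2, p1, p2, k3] as OpenCV has them; the pictures are not rectified), "cam_to_world" (4x4, takes a point from camera to world coordinates). Camera axes: x right, y up, looking along -z (the intrinsics and any distortion apply to the point x, -y, -z); pixel columns grow to the right and rows downward; lengths in m; the calibration is good to about 2 mm. A picture is of the moment at which its call begins. There is no depth.
- finish_job(): hands the job in; it is judged then, once.
The state is a dict: "time_s": time; "joint_pos": joint angles; "joint_velocities": joint speeds; "joint_torque": joint torques, N m; "tcp_pos": TCP position; "tcp_rot": TCP orientation; "ft_force": force on the tool from outside, world axes, zero at the start; "moment": the same for the moment, N m; "opening": finger opening in m; "gripper_force": force on a finger pad.
Only numpy, scipy, OpenCV 4.12 (cv2) and the standard library are available. Lean on these libraries where they do the work, as an engineer would, in place of code of your own. Each camera call takes 0.05 s, during which the arm holds its last target. There are 200 camera calls.

## Working session

There is one attempt and no reset: what is moved stays moved. The work goes in short steps, Python scripts to look and compute and a tool call to move; the robot and the scene stay as the last step left them, time stands still between calls to the robot, and variables do not carry over. Pictures are saved under pics/ and viewed, at most 10 in all, crops included, and the job is handed in when it is done.

Besides the shell and the picture viewer there is one more tool, called in YAML: its name, and indented under it one key for each argument. servo_tool: Moves the arm, as the interface text tells. Its arguments: {"type":"object","properties":{"commands":{"type":"array"},"newtons":{"type":"number"}},"required":["commands"]}

```bash
mkdir -p pics; cat > h.py <<'E'
import numpy as np, cv2, pickle
from station import *
def K(s):
    f=240/np.tan(np.radians(s["vertical_fov"])/2)
    return np.array([[f,0,s["cx"]],[0,f,s["cy"]],[0,0,1.]])
def snap(n,tag):
    s=snapshot(n); pickle.dump(s,open(tag+'.pkl','wb')); cv2.imwrite(f'pics/{tag}.png',s["img"][:,:,::-1]); return s
def ray(s,px):
    u=cv2.undistortPoints(np.array([[px]],float),K(s),np.array(s["dist"],float))[0,0]
    T=np.array(s["cam_to_world"]); d=T[:3,:3]@[u[0],-u[1],-1]; return T[:3,3],d
def atz(s,px,z):
    o,d=ray(s,px); return o+d*(z-o[2])/d[2]
def proj(s,P):
    T=np.array(s["cam_to_world"]); c=(np.atleast_2d(P)-T[:3,3])@T[:3,:3]; c=c*[1,-1,-1]
    return cv2.projectPoints(c,np.zeros(3),np.zeros(3),K(s),np.array(s["dist"],float))[0][:,0]
E
python3 - <<'E'
from h import *
for n in("scene","top"):
    s=snap(n,n+"0"); print(np.round(s["cam_to_world"],3),s["vertical_fov"],s["dist"])
o=observe(); print(o["tcp_pos"],o["tcp_rot"],o["ft_force"],o["opening"],o["time_s"])
E
```

```text
[[-0.911  0.18  -0.37   0.209]
 [-0.412 -0.389  0.824  0.7  ]
 [ 0.004  0.903  0.429  0.451]
 [ 0.     0.     0.     1.   ]] 56.73362855762049 [-0.10728677  0.          0.          0.          0.        ]
[[-0.007  0.995 -0.097  0.467]
 [-1.    -0.007 -0.004  0.001]
 [-0.005  0.097  0.995  0.954]
 [ 0.     0.     0.     1.   ]] 52.44826899376464 [0.02747098 0.         0.         0.         0.        ]
[ 0.18559742 -0.62248438  0.20496377] [ 9.89521315e-01  1.44385130e-01 -1.43056972e-04 -6.93244962e-04] [-1.00881958 -0.40459609  0.00347836] 0.08714689430743382 0.1
```

View pics/scene0.png

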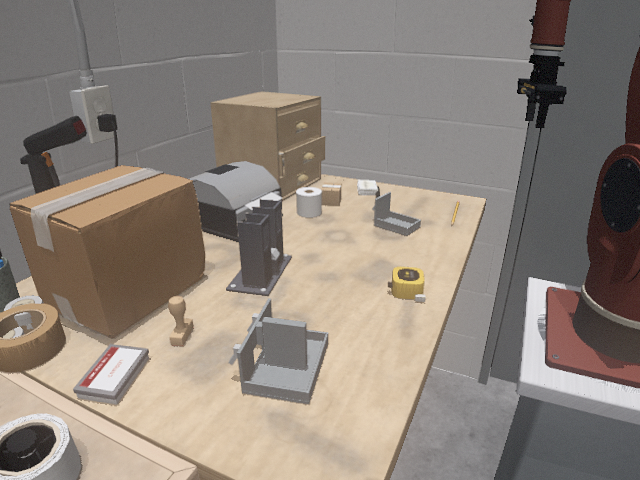

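View pics/top0.png

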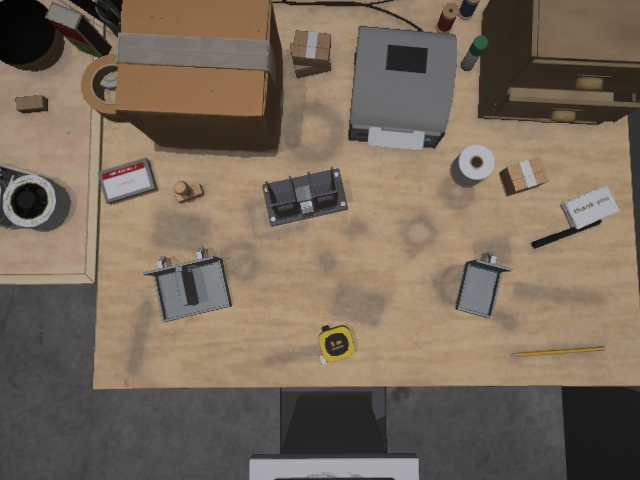

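The top view shows the wide tray around (190,287), the stand around (305,197) and the narrow tray around (480,287). I'll enlarge the first two.

```bash
python3 - <<'E'
from h import *
a=cv2.imread('pics/top0.png')
f=lambda x,y:cv2.resize(a[y:y+100,x:x+100],None,fx=4,fy=4,interpolation=cv2.INTER_CUBIC)
b=cv2.imread('pics/scene0.png')
cv2.imwrite('pics/z1.png',np.hstack([f(140,235),f(257,150)]))
E
```

```text
(no output)
```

View pics/z1.png

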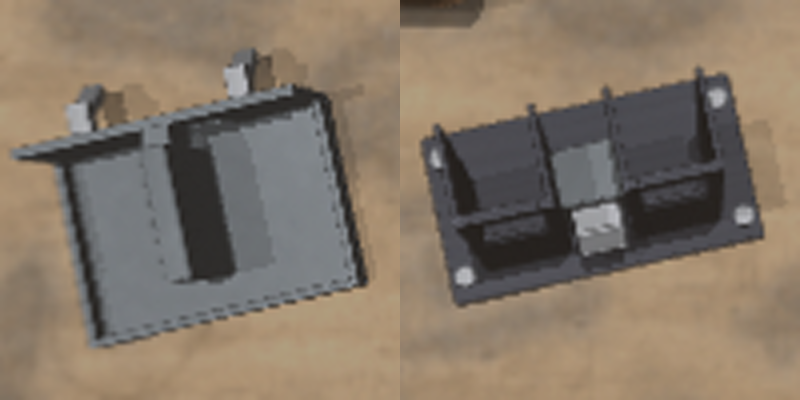

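```bash
python3 - <<'E'
from h import *
s=pickle.load(open('top0.pkl','rb'))
def L(x,y,z): return atz(s,(140+x/4,235+y/4),z)
def R(x,y,z): return atz(s,(257+(x-400)/4,150+y/4),z)
def show(n,p,q):
    d=p-q; print(n,p.round(4),q.round(4),'len',np.linalg.norm(d).round(4),'yaw of y',np.degrees(np.arctan2(-d[0],d[1])).round(2),'mid',((p+q)/2).round(4))
show('front lip',L(93,347,.022),L(366,285,.022))
show('right lip',L(366,285,.022),L(328,100,.022))
show('div front top',L(165,281,.082),L(191,283,.082))
show('div back top',L(141,133,.082),L(168,133,.082))
show('plate top',L(12,154,.082),L(293,88,.082))
show('stand face top',R(457,223,.136),R(722,168,.136))
show('base front',R(457,304,.004),R(763,236,.004))
show('catch nose',R(576,255,.045),R(625,248,.045))
E
```

```text
front lip [0.4077 0.3201 0.022 ] [0.4356 0.192  0.022 ] len 0.1311 yaw of y 12.28 mid [0.4216 0.2561 0.022 ]
right lip [0.4356 0.192  0.022 ] [0.5235 0.2114 0.022 ] len 0.09 yaw of y 102.42 mid [0.4795 0.2017 0.022 ]
div front top [0.4401 0.2687 0.082 ] [0.4391 0.2572 0.082 ] len 0.0115 yaw of y -4.87 mid [0.4396 0.2629 0.082 ]
div back top [0.5057 0.2809 0.082 ] [0.5056 0.2689 0.082 ] len 0.012 yaw of y -0.45 mid [0.5057 0.2749 0.082 ]
plate top [0.4968 0.3379 0.082 ] [0.5253 0.2136 0.082 ] len 0.1275 yaw of y 12.91 mid [0.5111 0.2757 0.082 ]
stand face top [0.6082 0.1035 0.136 ] [ 0.631  -0.0092  0.136 ] len 0.115 yaw of y 11.46 mid [0.6196 0.0471 0.136 ]
base front [0.5907 0.1197 0.004 ] [ 0.6234 -0.0309  0.004 ] len 0.1541 yaw of y 12.23 mid [0.607  0.0444 0.004 ]
catch nose [0.6082 0.0587 0.045 ] [0.6114 0.0356 0.045 ] len 0.0233 yaw of y 7.79 mid [0.6098 0.0471 0.045 ]
```

servo_tool:
  commands:
    - [0.374, -0.224, -0.03, 0.073, 1]
    - [0.374, -0.224, -0.03, 0.073, 1]
    - [0.374, -0.224, -0.03, 0.073, 1]
    - [0.374, -0.224, -0.03, 0.073, 1]
    - [0.374, -0.224, -0.03, 0.073, 1]
    - [0.374, -0.224, -0.03, 0.073, 1]
    - [0.374, -0.224, -0.03, 0.073, 1]
    - [0.374, -0.224, -0.03, 0.073, 1]

```text
time_s: 0.77
tcp_pos: [0.4111, -0.3758, 0.2286]
tcp_rot: [0.994, 0.108, -0.0, -0.0]
ft_force: [0.6, -1.1, 0.1]
opening: 0.0873
gripper_force: 0.0
```

servo_tool:
  commands:
    - [0.17, -0.348, 0, 0, 1]
    - [0.17, -0.348, 0, 0, 1]
    - [0.17, -0.348, 0, 0, 1]
    - [0.17, -0.348, 0, 0, 1]
    - [0.17, -0.348, 0, 0, 1]
    - [0.17, -0.348, 0, 0, 1]
    - [0.17, -0.348, 0, 0, 1]
    - [0.17, -0.348, 0, 0, 1]

```text
time_s: 1.43
tcp_pos: [0.4886, -0.0517, 0.2286]
tcp_rot: [0.994, 0.108, -0.0, 0.0]
ft_force: [1.7, -0.3, -0.0]
opening: 0.087
gripper_force: 0.0
```

servo_tool:
  commands:
    - [0.0524, -0.316, 0.02, 0, 1]
    - [0.0524, -0.316, 0.02, 0, 1]
    - [0.0524, -0.316, 0.02, 0, 1]
    - [0.0524, -0.316, 0.02, 0, 1]
    - [0.0524, -0.316, 0.02, 0, 1]
    - [0.0524, -0.316, 0.02, 0, 1]
    - [0.0524, -0.316, 0.02, 0, 1]
    - [0.0524, -0.316, 0.02, 0, 1]

```text
time_s: 2.1
tcp_pos: [0.4705, 0.2701, 0.2085]
tcp_rot: [0.994, 0.109, -0.0, -0.001]
ft_force: [0.3, -0.2, -0.2]
opening: 0.0872
gripper_force: 0.0
```

servo_tool:
  commands:
    - [0.001, 0, 0, 0, 1]
    - [0.001, 0, 0, 0, 1]

```text
time_s: 2.27
tcp_pos: [0.4719, 0.2684, 0.2081]
tcp_rot: [0.994, 0.11, -0.001, -0.0]
ft_force: [-0.1, -0.8, -0.2]
opening: 0.0872
gripper_force: 0.0
```

```bash
python3 - <<'E'
from h import *
s=snap("wrist","w1"); print(np.round(s["cam_to_world"],3)); o=observe(); print(o["tcp_pos"],o["ft_force"],o["time_s"])
E
```

```text
[[ 0.219  0.93   0.294  0.553]
 [-0.976  0.209  0.064  0.287]
 [-0.002 -0.301  0.953  0.388]
 [ 0.     0.     0.     1.   ]]
[0.47264766 0.26658685 0.20816254] [-0.6695009  -0.25220687 -0.02503057] 2.3167
```

View pics/w1.png

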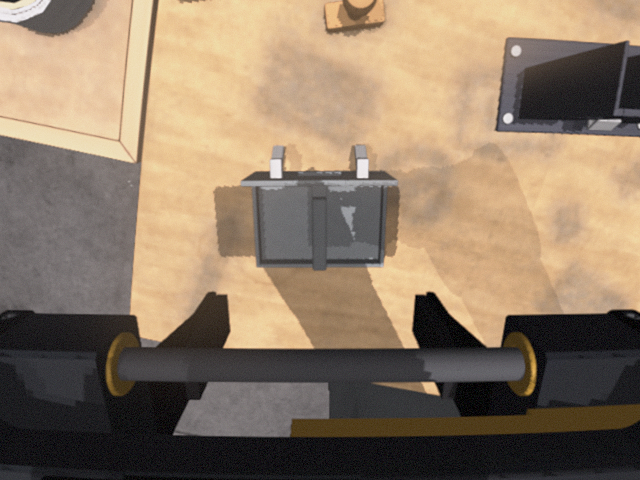

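The tray is square to the picture. The divider top runs from (320,269) up to (320,197), the front lip corners are at (257,267) and (384,267), and the plate top runs (242,184) to (397,184).

```bash
python3 - <<'E'
from h import *
s=pickle.load(open('w1.pkl','rb'))
for n,px,z in[('divfront',(320,269.5),.082),('divback',(320,197),.082),('lipL',(257,267.5),.022),('lipR',(384.5,267.5),.022),('plL',(242,184),.082),('plR',(397,184),.082),('clawL',(277.5,163),.05),('clawR',(362,163),.05)]:
    print(n,atz(s,px,z).round(4))
E
```

```text
divfront [0.4402 0.2627 0.082 ]
divback [0.501  0.2763 0.082 ]
lipL [0.406  0.3211 0.022 ]
lipR [0.4346 0.1942 0.022 ]
plL [0.4977 0.3394 0.082 ]
plR [0.5248 0.2186 0.082 ]
clawL [0.5165 0.3176 0.05  ]
clawR [0.5326 0.2461 0.05  ]
```

servo_tool:
  commands:
    - [-0.001, -0.0015, 0.04, 0, 1]
    - [-0.001, -0.0015, 0.08, 0, 1]
    - [-0.001, -0.0015, 0.115, 0, 1]
    - [-0.001, -0.0015, 0.14, 0, 1]
    - [-0.001, -0.0015, 0.151, 0, 1]
    - [-0.001, -0.0015, 0.151, 0, 1]
    - [-0.001, -0.0015, 0.151, 0, 0.1]
    - [-0.001, -0.0015, 0.151, 0, 0]
  newtons: 40

```text
time_s: 2.98
tcp_pos: [0.473, 0.268, 0.0596]
tcp_rot: [0.994, 0.108, 0.001, -0.0]
ft_force: [0.2, -0.4, 0.1]
opening: 0.0801
gripper_force: 0.0
```

servo_tool:
  commands:
    - [0, 0, 0, 0, 0]
    - [0, 0, 0, 0, 0]
    - [0, 0, 0, 0, 0]
    - [0, 0, 0, 0, 0]
    - [0, 0, 0, 0, 0]
    - [0, 0, 0, 0, 0]

```text
time_s: 3.48
tcp_pos: [0.4717, 0.2677, 0.0578]
tcp_rot: [0.994, 0.108, 0.0, -0.0]
ft_force: [0.0, -0.1, -0.5]
opening: 0.0418
gripper_force: 0.0
```

servo_tool:
  commands:
    - [0, 0, 0, 0, 0]
    - [0, 0, 0, 0, 0]
    - [0, 0, 0, 0, 0]
    - [0, 0, 0, 0, 0]
    - [0, 0, 0, 0, 0]
    - [0, 0, 0, 0, 0]
    - [0, 0, 0, 0, 0]
    - [0, 0, 0, 0, 0]

```text
time_s: 4.15
tcp_pos: [0.4716, 0.2679, 0.0577]
tcp_rot: [0.994, 0.108, 0.0, -0.0]
ft_force: [-0.9, 1.2, -0.6]
opening: 0.0115
gripper_force: 40.0
```

servo_tool:
  commands:
    - [0, 0, -0.03, 0, 0]
    - [0, 0, -0.065, 0, 0]
    - [-0.01, 0.02, -0.09, 0, 0]
    - [-0.02, 0.06, -0.1, 0, 0]
    - [-0.03, 0.1, -0.1, 0, 0]
    - [-0.04, 0.14, -0.1, 0, 0]
    - [-0.045, 0.18, -0.1, 0, 0]
    - [-0.045, 0.215, -0.1, 0, 0]

```text
time_s: 4.82
tcp_pos: [0.4727, 0.0447, 0.1576]
tcp_rot: [0.994, 0.107, -0.0, 0.001]
ft_force: [1.3, 1.0, -2.3]
opening: 0.0111
gripper_force: 40.0
```

servo_tool:
  commands:
    - [0, 0.02, 0, 0, 0]
    - [0, 0.031, 0, 0, 0]
    - [0, 0.031, 0, 0, 0]
    - [0, 0.031, 0, 0, 0]
    - [0, 0.031, 0, 0, 0]

```text
time_s: 5.23
tcp_pos: [0.4803, 0.0197, 0.1575]
tcp_rot: [0.994, 0.109, -0.0, -0.0]
ft_force: [-0.1, -0.2, -2.3]
opening: 0.0113
gripper_force: 40.0
```

```bash
python3 - <<'E'
from h import *
s=snap("wrist","w2");t=snap("scene","s2"); o=observe(); print(o["tcp_pos"],o["tcp_rot"],o["ft_force"],o["moment"],o["opening"],o["time_s"])
a=t["img"][120:320,180:430,::-1]
cv2.imwrite('pics/z2.png',np.vstack([s["img"][:300,:,::-1],cv2.resize(a,(375,300),interpolation=cv2.INTER_CUBIC) if 0 else np.pad(cv2.resize(a,(375,300)),((0,0),(0,265),(0,0)))]))
E
```

```text
[0.48037429 0.01958935 0.15761503] [ 9.93982311e-01  1.09540491e-01 -8.25575109e-05 -1.97960944e-04] [ 0.04926399  0.01666978 -3.06610726] [ 0.02716233  0.04998464 -0.0205526 ] 0.011456626564644811 5.3333
```

View pics/z2.png

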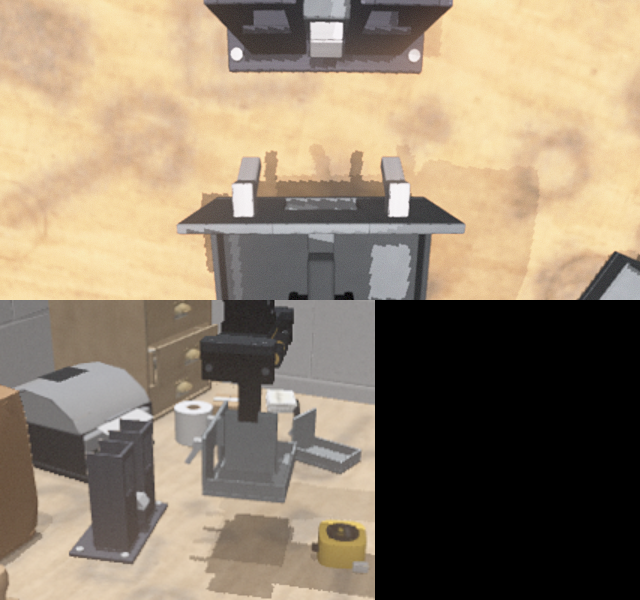

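The tray hangs level in the gripper and square to the stand. Base front corners are at (230,72) and (422,72), bolts at (236,55) and (414,55), the catch nose spans u 310 to 343, and the claws are at u 243 and 398.

```bash
python3 - <<'E'
from h import *
s=pickle.load(open('w2.pkl','rb'))
P=lambda u,v,z:atz(s,(u,v),z)
for n,a,b in[('base',P(230,72,.005),P(422,72,.005)),('bolt',P(236.5,55,.008),P(414.5,55,.008)),('nose',P(310,57,.042),P(343,57,.042)),('plate',P(178,231,.182-.003),P(464,231,.179)),]:
    d=a-b; print(n,a.round(4),b.round(4),((a+b)/2).round(4),np.linalg.norm(d).round(4),np.degrees(np.arctan2(-d[0],d[1])).round(2))
E
```

```text
base [0.5889 0.1197 0.005 ] [ 0.6227 -0.0316  0.005 ] [0.6058 0.0441 0.005 ] 0.1551 12.57
bolt [0.6023 0.116  0.008 ] [ 0.633  -0.0216  0.008 ] [0.6176 0.0472 0.008 ] 0.141 12.56
nose [0.6077 0.0566 0.042 ] [0.6128 0.0338 0.042 ] [0.6102 0.0452 0.042 ] 0.0234 12.57
plate [0.507  0.0893 0.179 ] [ 0.5338 -0.0311  0.179 ] [0.5204 0.0291 0.179 ] 0.1234 12.56
```

servo_tool:
  commands:
    - [0, 0.0035, 0.02, 0, 0]
    - [0, 0.0035, 0.042, 0, 0]
    - [0.02, 0.0035, 0.042, 0, 0]
    - [0.045, 0.0035, 0.042, 0, 0]
    - [0.065, 0.0035, 0.042, 0, 0]
    - [0.08, 0.0035, 0.042, 0, 0]
    - [0.086, 0.0035, 0.042, 0, 0]
    - [0.086, 0.0035, 0.042, 0, 0]

```text
time_s: 6.0
tcp_pos: [0.566, 0.0345, 0.1154]
tcp_rot: [0.994, 0.109, -0.0, -0.001]
ft_force: [-0.7, -0.1, -3.4]
opening: 0.0118
gripper_force: 40.0
```

servo_tool:
  commands:
    - [0.004, 0, 0, 0, 0]
    - [0.006, 0, 0, 0, 0]
    - [0.008, 0, 0, 0, 0]
    - [0.01, 0, 0, 0, 0]
    - [0.01, 0, 0, 0, 0]

```text
time_s: 6.42
tcp_pos: [0.5752, 0.0349, 0.1158]
tcp_rot: [0.994, 0.108, 0.0, 0.0]
ft_force: [-0.2, 0.0, -2.5]
opening: 0.0113
gripper_force: 40.0
```

No contact yet, about 3 mm to go.

servo_tool:
  commands:
    - [0.0015, 0, 0, 0, 0]
    - [0.003, 0, 0, 0, 0]
    - [0.004, 0, 0, 0, 0]
    - [0.005, 0, 0, 0, 0]
    - [0.005, 0, 0, 0, 0]

```text
time_s: 6.83
tcp_pos: [0.5763, 0.0351, 0.115]
tcp_rot: [0.994, 0.108, -0.004, 0.001]
ft_force: [-16.3, -3.0, 6.7]
opening: 0.0113
gripper_force: 40.0
```

```bash
python3 - <<'E'
from h import *
s=snap("wrist","w3");t=snap("scene","s3")
o=observe(); print(o["tcp_pos"],o["ft_force"],o["moment"])
a=t["img"][170:310,190:340,::-1]
cv2.imwrite('pics/z3.png',np.hstack([s["img"][60:360,100:500,::-1],cv2.resize(a,(321,300),interpolation=cv2.INTER_CUBIC)]))
E
```

```text
[0.57627475 0.03516888 0.11495135] [-15.70201366  -3.0649873    6.04437626] [-0.59299992  3.57075694 -0.03186646]
```

View pics/z3.png

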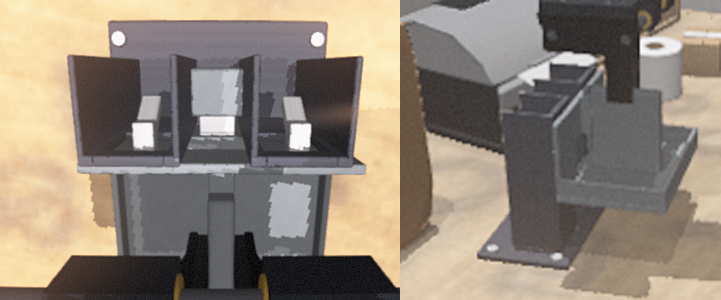

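Both claws are through their slots and the back is on the face (16 N). The tray sits about 2 mm to the right, so I ease the preload, centre it and lower.

servo_tool:
  commands:
    - [-0.003, -0.001, 0, 0, 0]
    - [-0.003, -0.002, 0, 0, 0]
    - [-0.003, -0.002, 0.004, 0, 0]
    - [-0.003, -0.002, 0.008, 0, 0]
    - [-0.003, -0.002, 0.012, 0, 0]
    - [-0.003, -0.002, 0.014, 0, 0]

```text
time_s: 7.43
tcp_pos: [0.5759, 0.0371, 0.1018]
tcp_rot: [0.994, 0.108, -0.001, 0.0]
ft_force: [-8.8, -2.1, 7.5]
opening: 0.0113
gripper_force: 40.0
```

servo_tool:
  commands:
    - [0, 0, 0.003, 0, 0]
    - [0, 0, 0.006, 0, 0]
    - [0, 0, 0.008, 0, 0]
    - [0, 0, 0.008, 0, 0]

```text
time_s: 7.77
tcp_pos: [0.576, 0.0373, 0.0931]
tcp_rot: [0.994, 0.108, -0.001, 0.0]
ft_force: [-4.3, 0.1, -1.9]
opening: 0.0114
gripper_force: 40.0
```

servo_tool:
  commands:
    - [0, 0, 0.002, 0, 0]
    - [0, 0, 0.004, 0, 0]
    - [0, 0, 0.006, 0, 0]
    - [0, 0, 0.008, 0, 0]
    - [0, 0, 0.008, 0, 0]

```text
time_s: 8.18
tcp_pos: [0.576, 0.0371, 0.0874]
tcp_rot: [0.994, 0.108, -0.001, 0.001]
ft_force: [-15.0, -3.0, 19.5]
opening: 0.0115
gripper_force: 40.0
```

servo_tool:
  commands:
    - [0, 0, 0.002, 0, 0]
    - [0, 0, 0.002, 0, 0]
    - [0, 0, -0.004, 0, 0]
    - [0, 0, -0.006, 0, 0]
    - [0, 0, -0.006, 0, 0]

```text
time_s: 8.6
tcp_pos: [0.576, 0.0372, 0.0916]
tcp_rot: [0.994, 0.108, -0.001, 0.0]
ft_force: [-6.4, -1.0, -3.6]
opening: 0.0112
gripper_force: 40.0
```

```bash
python3 - <<'E'
from h import *
s=snap("wrist","w4");t=snap("scene","s4")
o=observe(); print(o["tcp_pos"],o["ft_force"],o["moment"])
a=t["img"][170:310,190:340,::-1]
cv2.imwrite('pics/z4.png',np.hstack([s["img"][60:360,100:500,::-1],cv2.resize(a,(321,300),interpolation=cv2.INTER_CUBIC)]))
E
```

```text
[0.5759339  0.03722982 0.09127197] [-6.37324973 -0.56135069 -1.24892237] [-0.27852897  1.42564372 -0.03380005]
```

View pics/z4.png

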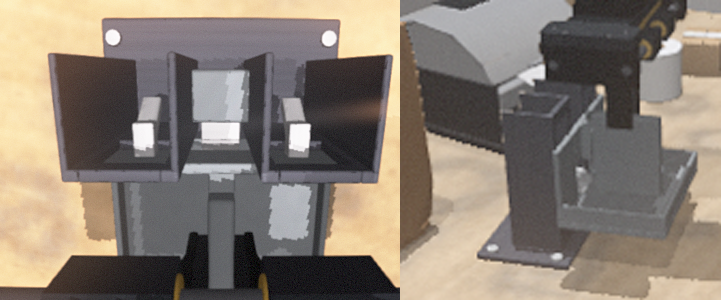

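The scene view shows something bright by the back plate that may be the nose above the floor. The catch geometry leaves about 4 mm of play, so I pull a little further up to test the lock.

servo_tool:
  commands:
    - [0, 0, -0.0015, 0, 0]
    - [0, 0, -0.003, 0, 0]
    - [0, 0, -0.003, 0, 0]

```text
time_s: 8.95
tcp_pos: [0.5761, 0.0373, 0.0924]
tcp_rot: [0.994, 0.108, -0.001, -0.0]
ft_force: [3.3, -0.1, -22.8]
opening: 0.0113
gripper_force: 40.0
```

It is locked: −23 N with no travel. I press it down again, then release.

servo_tool:
  commands:
    - [0, 0, 0.003, 0, 0]
    - [0, 0, 0.006, 0, 0]
    - [0, 0, 0.008, 0, 0]
    - [0, 0, 0.008, 0, 0]
    - [0, 0, 0.008, 0, 0]

```text
time_s: 9.37
tcp_pos: [0.5759, 0.0372, 0.0876]
tcp_rot: [0.994, 0.108, -0.001, 0.0]
ft_force: [-11.1, -0.9, 4.6]
opening: 0.0115
gripper_force: 40.0
```

servo_tool:
  commands:
    - [-0.001, 0, 0.001, 0, 0]
    - [-0.001, 0, 0.001, 0, 0.5]
    - [-0.001, 0, 0.001, 0, 0.5]
    - [-0.001, 0, 0.001, 0, 0.5]
    - [-0.001, 0, 0.001, 0, 0.5]
    - [-0.001, 0, 0.001, 0, 0.5]
    - [-0.001, 0, 0.001, 0, 0.5]
    - [-0.001, 0, 0.001, 0, 0.5]

```text
time_s: 10.03
tcp_pos: [0.5758, 0.0372, 0.0857]
tcp_rot: [0.994, 0.108, 0.0, -0.0]
ft_force: [-0.5, -0.9, -0.8]
opening: 0.0425
gripper_force: 0.0
```

servo_tool:
  commands:
    - [0, 0, -0.02, 0, 0.5]
    - [0, 0, -0.06, 0, 0.5]
    - [0, 0, -0.1, 0, 0.5]
    - [-0.02, 0, -0.13, 0, 0.5]
    - [-0.05, 0, -0.15, 0, 0.5]
    - [-0.08, 0, -0.15, 0, 0.5]
    - [-0.08, 0, -0.15, 0, 0.5]
    - [-0.08, 0, -0.15, 0, 0.5]

```text
time_s: 10.7
tcp_pos: [0.497, 0.0194, 0.2364]
tcp_rot: [0.994, 0.108, 0.001, 0.001]
ft_force: [0.4, 0.5, 0.3]
opening: 0.0432
gripper_force: 0.0
```

```bash
python3 - <<'E'
from h import *
s=snap("wrist","w5");t=snap("scene","s5")
o=observe(); print(o["tcp_pos"],o["ft_force"],o["time_s"])
# predicted pixels of seated tray: divider top ends (z .112) and plate top
u=np.array([.976,.217,0]);v=np.array([-.217,.976,0]);S=np.array([.5765,.038,.092])
print(proj(s,[S-.031*u+[0,0,.02],S+.031*u+[0,0,.02]]).round(1))
a=t["img"][170:310,190:340,::-1]
cv2.imwrite('pics/z5.png',np.hstack([s["img"][60:360,100:500,::-1],cv2.resize(a,(321,300),interpolation=cv2.INTER_CUBIC)]))
E
```

```text
[0.4979128  0.0199322  0.23565026] [ 0.4897878   1.19405836 -0.05012575] 10.8
[[319.9 171.8]
 [319.5  87.9]]
```

View pics/z5.png

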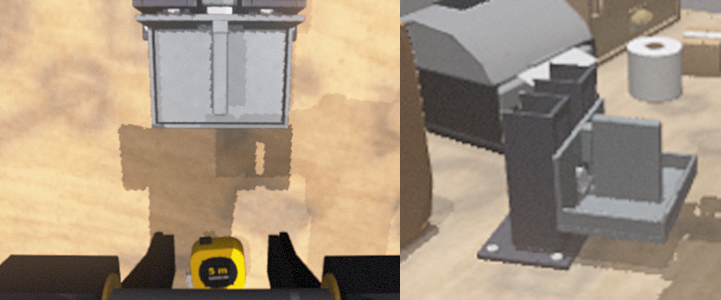

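The tray hangs level and the nose shows through the back window above the floor at crop (583,180). The divider front is at (320,175), within 3 px of the (320,172) predicted for the seat, and the gripper is clear.

```bash
python3 -c "
from station import *
print(finish_job())"
```

```text
the job is handed in; nothing more can be done
None
```

The wide tray is hung on both uprights, pressed down to its seat and released; the catch held against a 23 N upward pull. The narrow tray was never touched, and the job was handed in at about 10.8 s.

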